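# Hand the cook the rice paddle from under the pot lid

### The job

The cook across the counter is waiting at the open saucepan for the rice paddle, which lies in the draining colander under a pot lid. Lift the lid off and set it down gently on the bare counter, knob up; then take the paddle out by its blade or shoulder and hold it out to her over the saucepan: flat and level, blade over the middle of the pan and about 10 cm above its rim, handle pointing the same way as the pan's handle and left free for her hand. Finish while still holding the paddle there, steady, with the colander, the saucepan and the other things left standing where they are.

Things in the scene. Friction and masses are not known exactly. Their poses are not given: they have to be found in the camera images.
- lid: round stainless pot lid, 194 mm across, lying flat across the colander's two long rims, above the paddle. Origin: centre of its underside (level of its edge), z up through the knob. Dome rises to 22 mm at the middle; black knob: upright cylinder 34 mm across, 28 to 50 mm above the origin, on a 16 mm stem. About 0.35 kg, loose
- lid_knob (a point): centre of the top of the lid's knob, 50 mm above the lid's origin
- paddle: flat wooden rice paddle lying flat on the colander's floor. Origin: underside, at the shoulder (near the centre of mass); x to the handle's end, z up. Blade: oval, x -100 to -11 mm, 62 wide, 8 thick; shoulder: parallel-sided, x -24 to +16, 34 wide, 11 thick (free of the blade's round from x -15); handle: x +16 to +115, 24 wide, 11 thick. About 60 g, loose. Handle end lies at the colander's +x end
- paddle_blade (a point): middle of the paddle's blade, at x = -55 mm, z = 4 mm in the paddle's frame
- paddle_end (a point): free end of the paddle's handle, at x = +115 mm, z = 5.5 mm in the paddle's frame
- colander: rectangular plastic sink colander with slotted walls, on the counter. Origin: centre of its underside, x along its long side, z up. Inside 262 (x) by 166 mm (y), floor 10 mm and rim 78 mm above the origin; 286 by 190 mm over the rim, a loop grip at each short end (314 mm over all). About 0.35 kg, loose
- pan: open stainless saucepan on the counter, with one long straight handle; origin: centre of its underside, z up, x towards its handle's end. 186 mm across at the rim, rim 80 mm above the origin; the handle reaches 256 mm from the pan's centre, its top at most 83 mm high. 0.85 kg, loose. The cook stands where its handle points
- jar: clear glass jar with a closed twist lid, 74 mm across, 126 mm high, standing on the counter; origin: centre of its underside
- mug: white mug, 82 mm across, 92 mm high, standing on the counter; origin: centre of its underside
- bottle: dark glass sauce bottle, 60 mm across, 200 mm high, standing on the counter; origin: centre of its underside
Mind the look-alikes: they are no part of the job. Of the things like the paddle, leave any that is red or yellow; of the rest the larger one is meant.

How it is judged:
By the outcome, as a careful person would: the job done as asked, in the order asked, and still so for the second after the job is handed in, while the arm keeps its last pose, push and grip.
It also fails if it takes over 54 s, if anything falls off the work surface, if the arm or the gripper's body presses on something with over 40 N, if the wrist force passes 120 N, or if a joint passes its speed limit or range.

### The arm

A 6-joint arm with a two-finger parallel gripper is mounted at the origin on the work surface. World frame = base frame: x ahead of the robot, y to its left, z up, the work surface at z = 0. Lengths are in m, angles in rad, forces in N, time in s.
With the tool pointing down it reaches from about 0.2 to 0.875 m from the base axis. Payload 3.4 kg.
Tool frame: the origin (TCP) lies between the finger pads; the fingertips stand 25 mm ahead of it and the grasp point (between the pads) lies 6 mm ahead of it (r.nose_length is the z of the fingertips in the tool frame, in m); z points along the fingers, y is the line along which they close (so a half turn about z gives the same grasp; the last joint's range is limited). The gripper opens to 94 mm and grips with 3 to 60 N. Pads are 16 mm wide; open, the fingers measure 119 mm over their backs; the gripper's body (75 mm by 177 mm) begins 78 mm behind the grasp point.
Start: joints at [1.133, 0.276, 1.505, -0, 1.361, -0.121], TCP at [0.179, 0.546, 0.23] pointing down, gripper open.
Joint ranges: [-2.89, 2.89], [-0.75, 2.08], [0.22, 2.7], [-1.18, 4.32], [0.11, 2.71], [-2.7, 2.7]. Speed limits (rad/s): [2.57, 2.57, 3.14, 3.14, 3.14, 3.14].

### API

Orientations are given as a unit quaternion [w, x, y, z].
In Python, from plant import r, gripper_to, inverse_kinematics, vision, models, telemetry gives the robot as it stands. Calls block until the motion is done:
- r.move_to(position, orientation): joint-space move of the TCP to a pose.
- r.move_l(position, rot=None, vel=0.15, guard=None): straight line of the TCP; rot=None keeps the orientation; vel is the mean speed in m/s. With guard (N) it stops when the force on the tool has changed by that much, and returns True; else False.
- r.movej(angles): joint-space move.
- gripper_to(opening, f_grip=None): finger opening in m; f_grip is the grip in N (None keeps the last); returns when the fingers have stopped.
- r.hold(seconds).
- inverse_kinematics(position, orientation): joint angles nearest the present ones, or None.
- vision.snapshot(name): name is "side" or "top" or "wrist"; returns the picture (400x640x3 uint8, red, green, blue); there is no depth.
- vision.get_calibration(name): a dict with "fx", "fy", "cx", "cy" (pixels), "D" ([k1, k2, p1, p2, k3] as OpenCV has them; the pictures are not rectified), "position" and "orientation" of the camera in the world. Camera axes: x right, y down, z forward; pixel columns grow to the right and rows downward; lengths in m; the calibration is good to about 2 mm. A picture is of the moment at which its call begins: read the wrist's pose just before it. get_calibration takes no time and is no camera call; for the wrist camera it gives the pose at the moment of the call.
A pose or a line that the arm cannot do raises r.PlanningError and nothing moves.
- r.sign_off(): hands the job in; it is judged then, once.
Trained networks look in the newest picture that a camera, given by its name, has taken for a name from the list of things; names that differ only in an ending like _2 or _b are one class to them, and where a whole thing is asked for, a point or a joint stands for the part that bears it (a point fixed in the world has none). Each returns a list of dicts, best first, with "score" (0 to 1); they miss things now and then, are a little off and sometimes report something else, mostly with a low value. They report only what shows in the picture. A call takes as long as a camera call. They do not tell look-alikes from the thing itself.
- models.boxes_of(thing, camera): "at" ([x, y, z] in m, in world coordinates, good to about 4 mm: the middle of the surface that is visible of it).
- models.regions_of(thing, camera): "pixels" (400x640 bool, what is visible of it).
- models.mark_of(thing, camera): "at" ([x, y, z] in m, in world coordinates, good to about 4 mm: a listed point, or the origin of a listed thing).
Readings, each from a call of its own:
- telemetry.current_t(): time.
- telemetry.current_joints(): joint angles.
- telemetry.current_dq(): joint speeds.
- telemetry.current_joint_efforts(): joint torques, N m.
- telemetry.current_ee_pos(): TCP position.
- telemetry.current_tool_rot(): TCP orientation.
- telemetry.current_wrist_force(): force on the tool from outside, world axes, zero at the start.
- telemetry.current_torque(): the same for the moment, N m.
- telemetry.current_opening(): finger opening in m.
- telemetry.current_finger_force(): force on a finger pad.
Only numpy, scipy, OpenCV 4.12 (cv2) and the standard library are available. Lean on these libraries where they do the work, as an engineer would, in place of code of your own. Each camera call takes 0.05 s, during which the arm holds its last target. There are 200 camera calls.

## Working session

There is one attempt and no reset: what is moved stays moved. The work goes in short steps, each a Python script; the robot and the scene stay as the last script left them, time stands still between calls to the robot, and variables do not carry over. Pictures are saved under pics/ and viewed, at most 10 in all, crops included, and the job is handed in when it is done.

```bash
ls; mkdir -p pics
python3 - <<'E'
from plant import r, vision, models, telemetry
import cv2, numpy as np
ims=[]
for c in ("top","side"):
    im=vision.snapshot(c); cv2.imwrite(f"pics/{c}0.png",im[...,::-1])
    k=vision.get_calibration(c); print(c,np.round(k["position"],3),np.round(k["orientation"],3),k["fx"])
    for t in ("lid","lid_knob","paddle","paddle_blade","paddle_end","colander","pan","jar","mug","bottle"):
        print(t,[(np.round(d["at"],3).tolist(),round(d["score"],2)) for d in models.mark_of(t,c)][:4])
print(telemetry.current_t())
E
```

```text
pics
top [0.318 0.014 1.756] [ 0.046 -0.697  0.714 -0.048] 518.6813230425627
lid [([0.541, 0.265, 0.072], 0.78), ([0.732, -0.007, -0.004], 0.61)]
lid_knob [([0.542, 0.262, 0.127], 0.83)]
paddle [([0.217, 0.322, 0.002], 0.94), ([0.628, 0.513, -0.0], 0.8), ([0.824, 0.173, -0.0], 0.76)]
paddle_blade [([0.267, 0.31, 0.0], 0.83), ([0.799, 0.205, 0.001], 0.81), ([0.619, 0.488, -0.0], 0.66)]
paddle_end [([0.105, 0.356, 0.003], 0.91), ([0.871, 0.11, 0.003], 0.58), ([0.661, 0.592, 0.002], 0.55), ([0.654, 0.328, 0.016], 0.37)]
colander []
pan [([0.509, -0.311, 0.003], 0.6)]
jar [([0.733, -0.006, -0.004], 0.97)]
mug [([0.442, 0.587, -0.0], 0.89), ([0.541, 0.26, 0.128], 0.73)]
bottle [([0.497, -0.554, -0.002], 0.64)]
side [0.005 0.94  0.826] [ 0.116 -0.224  0.851 -0.461] 365.75782810095797
lid [([0.542, 0.268, 0.076], 0.89)]
lid_knob [([0.541, 0.264, 0.128], 0.88), ([0.656, 0.335, 0.016], 0.27)]
paddle [([0.213, 0.327, -0.002], 0.81), ([0.632, 0.521, -0.004], 0.75), ([0.823, 0.172, 0.002], 0.5)]
paddle_blade [([0.614, 0.482, 0.006], 0.93), ([0.267, 0.309, 0.008], 0.89), ([0.496, 0.257, 0.013], 0.55), ([0.8, 0.196, 0.005], 0.55)]
paddle_end [([0.661, 0.594, 0.001], 0.94), ([0.102, 0.357, 0.006], 0.78), ([0.873, 0.113, 0.006], 0.72), ([0.652, 0.332, 0.019], 0.49)]
colander [([0.553, 0.273, -0.002], 0.76)]
pan []
jar [([0.729, -0.006, -0.001], 0.77)]
mug [([0.443, 0.588, -0.0], 0.59)]
bottle []
1.1
```

View pics/top0.png

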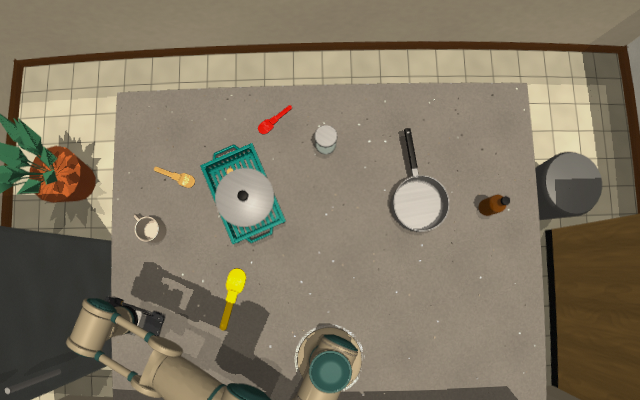

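View pics/side0.png

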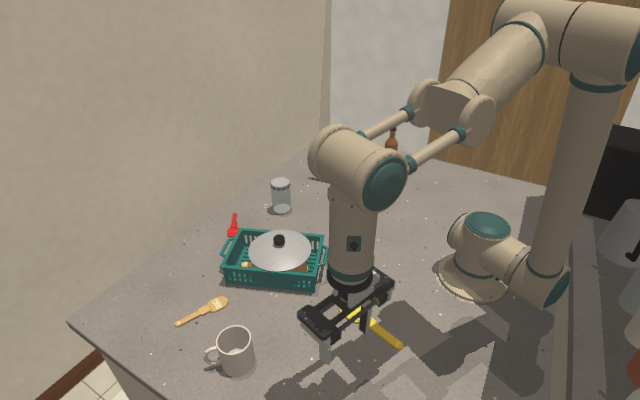

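Top view: red paddle (275,120), yellow paddle (233,295), a small wooden one (175,177), and a wooden one under the lid in the colander at about (230,170). The side view shows the last one at (247,265) and (300,268). The one under the lid is my choice. I'll measure the pan and handle direction and check the choice in one close crop with model overlays.

```bash
cat > h.py <<'E'
import numpy as np, cv2
from scipy.spatial.transform import Rotation as R
from plant import r, gripper_to, inverse_kinematics, vision, models, telemetry
def cal(c):
    k=vision.get_calibration(c); q=k["orientation"]
    return dict(K=np.array([[k["fx"],0,k["cx"]],[0,k["fy"],k["cy"]],[0,0,1.]]),D=np.array(k["D"],float),
      p=np.array(k["position"]),R=R.from_quat(np.roll(q,-1)).as_matrix())
def proj(P,k):
    rv=cv2.Rodrigues(k["R"].T)[0]
    return cv2.projectPoints(np.asarray(P,float).reshape(-1,3),rv,-k["R"].T@k["p"],k["K"],k["D"])[0][:,0]
def back(uv,z,k):
    n=cv2.undistortPoints(np.asarray(uv,float).reshape(-1,1,2),k["K"],k["D"])[:,0]
    d=np.c_[n,np.ones(len(n))]@k["R"].T
    return k["p"]+d*((z-k["p"][2])/d[:,2])[:,None]
def down(yaw):  # tool z down, tool x at heading yaw; closing line (y) perpendicular to it
    return np.roll((R.from_euler('z',yaw)*R.from_euler('x',np.pi)).as_quat(),1)
def circ(c,rad,z,n=60):
    a=np.linspace(0,2*np.pi,n); return np.c_[c[0]+rad*np.cos(a),c[1]+rad*np.sin(a),np.full(n,z)]
def frame(c,yaw,P):
    P=np.asarray(P,float); s,co=np.sin(yaw),np.cos(yaw)
    return np.c_[c[0]+co*P[:,0]-s*P[:,1],c[1]+s*P[:,0]+co*P[:,1],P[:,2]]
PADDLE=[[-100,0,8],[-80,27,8],[-55,31,8],[-30,25,8],[-15,17,8],[16,17,11],[16,12,11],[115,12,11],[115,-12,11],[16,-12,11],[16,-17,11],[-15,-17,8],[-30,-25,8],[-55,-31,8],[-80,-27,8],[-100,0,8]]
PADDLE=np.array(PADDLE)/1000
E
python3 - <<'E'
from h import *
im=vision.snapshot("top"); k=cal("top")
regs=models.regions_of("pan","top"); print([(d["score"],d["pixels"].sum()) for d in regs])
m=regs[0]["pixels"]; v,u=np.nonzero(m)
W=back(np.c_[u,v],0.08,k)[:,:2]; print(W.min(0),W.max(0))
c=np.array([0.509,-0.311]); 
for _ in range(5):
    d=np.linalg.norm(W-c,axis=1); far=W[d>0.13]
    h=far.mean(0)
    f=far-h; a=np.linalg.svd(f,full_matrices=False)[2][0]; a*=np.sign(a@(h-c))
    rim=W[(d<0.125)&((W-c)@a<0.05)]; (x,y),rr=cv2.minEnclosingCircle(rim.astype(np.float32)); c=np.array([x,y])
print("c",c,rr,"handle mean",h,"yaw axis",np.arctan2(a[1],a[0]),"yaw c->h",np.arctan2(*(h-c)[::-1]),"len",d.max())
cw=np.array([.5535,.2725]); cy=np.arctan2(0.075,0.158)
for d in models.regions_of("colander","top")[:1]:
    v,u=np.nonzero(d["pixels"]); Q=back(np.c_[u,v],.078,k)[:,:2]; print("col",cv2.minAreaRect(Q.astype(np.float32)),d["score"])
S=4
def draw(P,col): cv2.polylines(big,[np.int32((proj(P,k)-o+.5)*S)],False,col,1)
outs=[]
for o,pts in (((190,135),0),((370,115),1)):
    o=np.array(o); big=cv2.resize(im[o[1]:o[1]+120,o[0]:o[0]+100][...,::-1],None,fx=S,fy=S,interpolation=cv2.INTER_CUBIC)
    if not pts:
        P=PADDLE+[0,0,.01]; draw(frame((.546,.281),cy,P),(255,0,255))
        draw(circ((.5415,.2645),.097,.078),(0,0,255)); draw(frame(cw,cy,[[s*.143,t*.095,.078] for s,t in ((1,1),(1,-1),(-1,-1),(-1,1),(1,1))]),(255,255,255))
    else:
        draw(circ(c,.093,.08),(0,0,255)); y=np.arctan2(*(h-c)[::-1]); draw(frame(c,y,[[0,0,.08],[.256,0,.08]]),(0,255,255))
    outs.append(big)
cv2.imwrite("pics/crop1.png",np.hstack(outs))
E
```

```text
[(0.98, np.int64(2948))]
[ 0.41318929 -0.40816763] [ 0.76130363 -0.21565672]
c [ 0.50661665 -0.31103039] 0.09817540645599365 handle mean [ 0.69810956 -0.28836064] yaw axis 0.1188403239871566 yaw c->h 0.11783583587605474 len 0.25723919436969017
col ((0.5563303232192993, 0.2702460289001465), (0.32562753558158875, 0.1925697922706604), 22.367393493652344) 0.63
```

View pics/crop1.png

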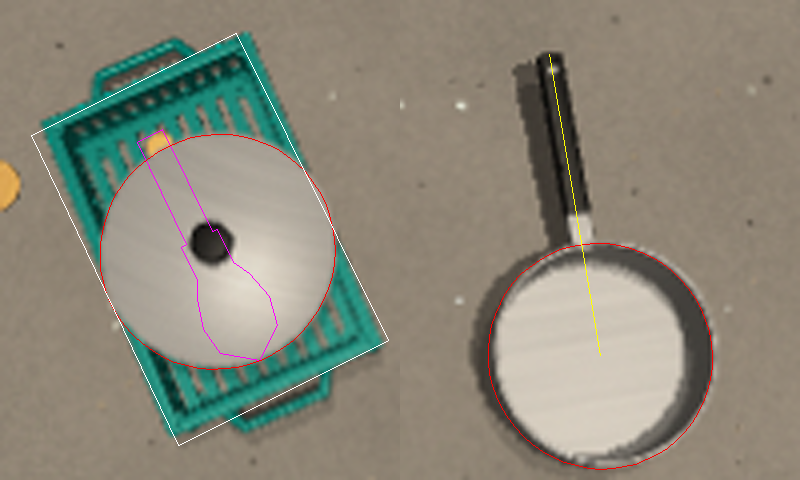

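Left crop: the wooden handle end at top-view pixel (229,170) lies in the colander under the lid, so the paddle choice is confirmed. The lid circle and knob fit the measurement. Right crop: the pan rim and handle axis fit (length 257 mm against 256 given). Next I take the lid.

Run:
```python
from h import *
best=min((np.array(inverse_kinematics([.5415,.2635,.23],down(y))) if inverse_kinematics([.5415,.2635,.23],down(y)) is not None else np.full(6,9),y) [::-1] if False else (np.abs(np.array(q)-telemetry.current_joints()).max(),y) for y in (.39,.39+np.pi) for q in [inverse_kinematics([.5415,.2635,.23],down(y))] if q is not None)
print(best); Q=down(best[1])
r.move_to([.5415,.2635,.22],Q); gripper_to(.07)
f0=np.array(telemetry.current_wrist_force())
print("guard",r.move_l([.5415,.2635,.131],vel=.08,guard=8),telemetry.current_ee_pos())
gripper_to(.02,f_grip=25); print(telemetry.current_opening(),telemetry.current_finger_force())
r.move_l([.5415,.2635,.26],vel=.1)
print(telemetry.current_opening(),np.array(telemetry.current_wrist_force())-f0,telemetry.current_t())
im=vision.snapshot("side"); cv2.imwrite("pics/lift.png",im[...,::-1])
```

```text
(np.float64(1.502401221845089), 3.5315926535897932)
guard False [0.54195059 0.2636697  0.13160857]
0.03330173839513508 25.000061988830566
0.03369134679160135 [ 1.10249966  0.07911142 -4.28253233] 6.875
```

View pics/lift.png

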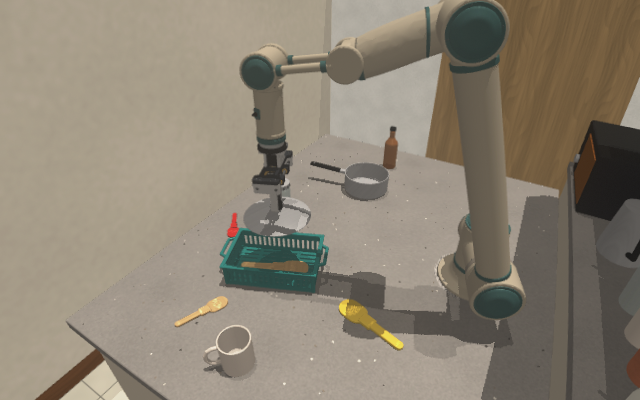

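The side view shows the lid hanging level from the gripper at (277,215), with the paddle lying clear in the colander at (275,266). Now I set the lid down on the bare counter.

Run:
```python
from h import *
x,y=.42,-.03
r.move_l([x,y,.24],vel=.2)
r.move_l([x,y,.070],vel=.12)
g=r.move_l([x,y,.046],vel=.02,guard=2.5); print("contact",g,telemetry.current_ee_pos(),telemetry.current_wrist_force())
gripper_to(.075); r.hold(.2)
r.move_l([x,y,.20],vel=.15); r.move_l([.40,.12,.26],vel=.25)
print(telemetry.current_t())
for c in ("top","wrist"):
    im=vision.snapshot(c); cv2.imwrite(f"pics/{c}2.png",im[...,::-1])
    for t in ("paddle","paddle_blade","paddle_end","lid","lid_knob","colander"):
        print(c,t,[(np.round(d["at"],3).tolist(),round(d["score"],2)) for d in models.mark_of(t,c)][:4])
print({k:np.round(v,3) for k,v in vision.get_calibration("wrist").items() if k in("position","orientation")})
```

```text
contact True [ 0.41991804 -0.03003     0.05273263] [ 1.90643342 -0.32224442  1.34416652]
13.9917
top paddle [([0.553, 0.281, 0.009], 0.83), ([0.216, 0.32, -0.0], 0.79), ([0.629, 0.516, 0.0], 0.78), ([0.652, 0.327, 0.013], 0.64)]
top paddle_blade [([0.269, 0.309, 0.002], 0.93), ([0.618, 0.483, 0.002], 0.84), ([0.799, 0.204, 0.002], 0.73), ([0.498, 0.252, 0.013], 0.67)]
top paddle_end [([0.661, 0.594, 0.004], 0.86), ([0.104, 0.354, 0.005], 0.8), ([0.654, 0.33, 0.014], 0.63), ([0.873, 0.112, 0.001], 0.52)]
top lid [([0.422, -0.028, -0.005], 0.71)]
top lid_knob [([0.421, -0.033, 0.05], 0.63)]
top colander []
wrist paddle [([0.546, 0.276, 0.01], 0.67), ([0.218, 0.324, -0.005], 0.65)]
wrist paddle_blade [([0.271, 0.309, 0.004], 0.91), ([0.5, 0.253, 0.012], 0.6)]
wrist paddle_end [([0.104, 0.359, 0.007], 0.87), ([0.651, 0.331, 0.016], 0.83)]
wrist lid [([0.421, -0.028, -0.001], 0.76)]
wrist lid_knob [([0.419, -0.031, 0.045], 0.6)]
wrist colander [([0.559, 0.27, -0.003], 0.83), ([0.42, -0.026, -0.001], 0.59)]
{'position': array([0.326, 0.088, 0.415]), 'orientation': array([0.077, 0.552, 0.822, 0.116])}
```

View pics/top2.png

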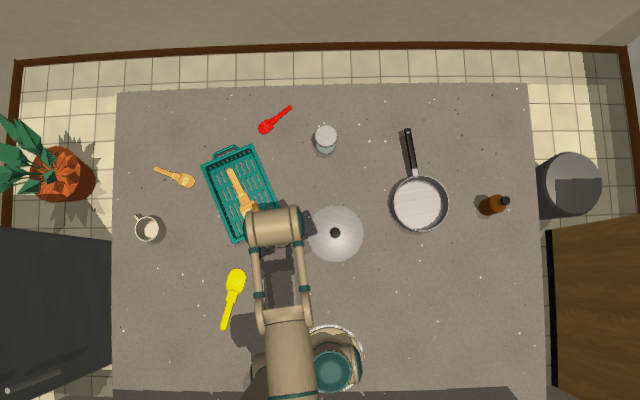

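Top view: the lid lies flat on the counter with its knob at (336,232), and the paddle shows in the colander at (240,190). I'll check the paddle pose by overlaying it on the wrist picture.

Run:
```python
from h import *
from scipy.optimize import minimize
im=vision.snapshot("wrist"); k=cal("wrist")
P0=np.array([.548,.2775,.469])
# candidate region nearest to expected paddle
c0=proj([[.548,.2775,.021]],k)[0]; best=None
for d in models.regions_of("paddle","wrist"):
    v,u=np.nonzero(d["pixels"]); print(d["score"],u.mean(),v.mean(),len(u))
    if best is None or np.hypot(u.mean()-c0[0],v.mean()-c0[1])<best[0]: best=(np.hypot(u.mean()-c0[0],v.mean()-c0[1]),d["pixels"])
m=best[1]
def iou(p):
    t=np.zeros(m.shape,np.uint8); cv2.fillPoly(t,[np.int32(proj(frame(p[:2],p[2],PADDLE+[0,0,.01]),k)*16)],1,shift=4); t=t>0
    return -(t&m).sum()/(t|m).sum()
s=minimize(iou,P0,method="Nelder-Mead",options=dict(initial_simplex=P0+np.array([[0,0,0],[.006,0,0],[0,.006,0],[0,0,.05]])))
print(iou(P0),s.fun,s.x)
for p,c in ((P0,(0,0,255)),(s.x,(255,0,255))): cv2.polylines(im,[np.int32(proj(frame(p[:2],p[2],PADDLE+[0,0,.01]),k)*16)],False,c[::-1],1,shift=4)
cv2.imwrite("pics/wrist3.png",im[...,::-1])
for y in (s.x[2],s.x[2]+np.pi): print(y,inverse_kinematics([*s.x[:2],.2],down(y)))
for y in (.118,.118+np.pi): print(y,inverse_kinematics([.507+.055*np.cos(.118),-.311+.055*np.sin(.118),.2],down(y)))
```

```text
0.97 375.1168699186992 296.1524390243902 1968
0.79 517.4667957405615 108.9136495643756 5165
-0.5775995063252083 -0.5979316828580382 [0.54715203 0.27523129 0.48619983]
0.4861998275447244 [ 3.52510557e-01  3.49502434e-01  1.47228946e+00 -4.44089210e-16
  1.31980076e+00  1.43710706e+00]
3.6277924811345175 [ 0.35251056  0.34950243  1.47228946  0.          1.31980076 -1.7044856 ]
0.118 [-6.05701829e-01  3.88633930e-01  1.41063840e+00 -4.44089210e-16
  1.34232033e+00  8.47094498e-01]
3.259592653589793 [-0.60570183  0.38863393  1.4106384   0.          1.34232033 -2.29449816]
```

View pics/wrist3.png

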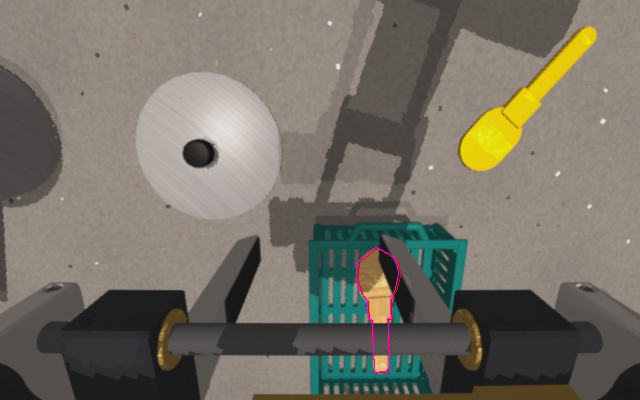

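The paddle overlay fits blade (377,270), shoulder (380,308) and handle (380,345), so I use x=0.548, y=0.2765 and yaw 0.475. Now I grasp it across the shoulder.

Run:
```python
from h import *
x,y,w=.548,.2765,.475
Q=down(w+np.pi)
r.move_to([x,y,.20],Q); gripper_to(.06)
r.move_l([x,y,.06],vel=.12)
print("guard",r.move_l([x,y,.0372],vel=.03,guard=5),telemetry.current_ee_pos(),telemetry.current_wrist_force())
gripper_to(.02,f_grip=20); print(telemetry.current_opening(),telemetry.current_finger_force(),telemetry.current_wrist_force())
r.move_l([x,y,.10],vel=.06); r.move_l([x,y,.26],vel=.15)
print(telemetry.current_opening(),telemetry.current_finger_force(),telemetry.current_t())
c,yw=np.array([.507,-.311]),.118
p=c+.055*np.array([np.cos(yw),np.sin(yw)])
r.move_l([*p,.26],rot=down(yw+np.pi),vel=.2)
r.move_l([*p,.205],vel=.08)  # paddle underside about 25 mm (tips) above/below: refine next
r.hold(.3); print(telemetry.current_ee_pos(),telemetry.current_opening(),telemetry.current_t())
for cam in ("top","side","wrist"):
    im=vision.snapshot(cam); cv2.imwrite(f"pics/{cam}4.png",im[...,::-1])
    for t in ("paddle","paddle_blade","paddle_end","pan"):
        print(cam,t,[(np.round(d["at"],3).tolist(),round(d["score"],2)) for d in models.mark_of(t,cam) if d["at"][1]<-.1 or d["at"][2]>.1][:4])
```

```text
guard False [0.54813964 0.27657002 0.03729411] [ 0.93270913 -0.43270474  0.53285566]
0.033570634616069656 19.91734027862549 [-0.65970043  0.30674591  1.60332495]
0.03375771089149951 19.923795461654663 21.3167
[ 0.56179341 -0.30463742  0.20549239] 0.03376453406688608 25.5083
top paddle [([0.568, -0.301, 0.178], 0.64)]
top paddle_blade [([0.504, -0.311, 0.183], 0.76)]
top paddle_end [([0.679, -0.294, 0.182], 0.77)]
top pan [([0.509, -0.316, 0.004], 0.57)]
side paddle [([0.567, -0.307, 0.181], 0.52)]
side paddle_blade [([0.505, -0.31, 0.18], 0.77)]
side paddle_end [([0.677, -0.292, 0.19], 0.81), ([0.51, -0.31, 0.181], 0.17)]
side pan [([0.509, -0.316, 0.001], 0.58)]
wrist paddle [([0.559, -0.312, 0.178], 0.56)]
wrist paddle_blade [([0.51, -0.315, 0.183], 0.91)]
wrist paddle_end [([0.677, -0.286, 0.182], 0.7)]
wrist pan []
```

View pics/side4.png

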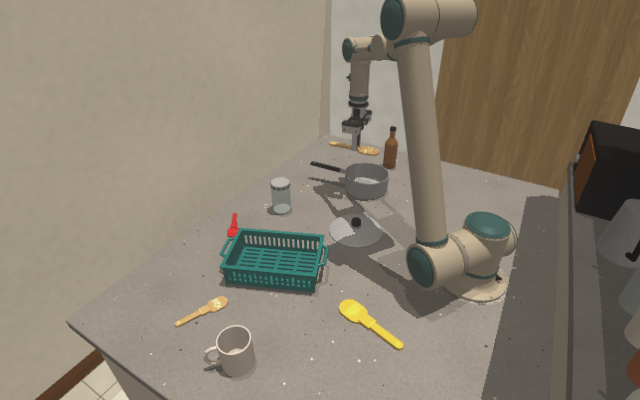

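View pics/wrist4.png

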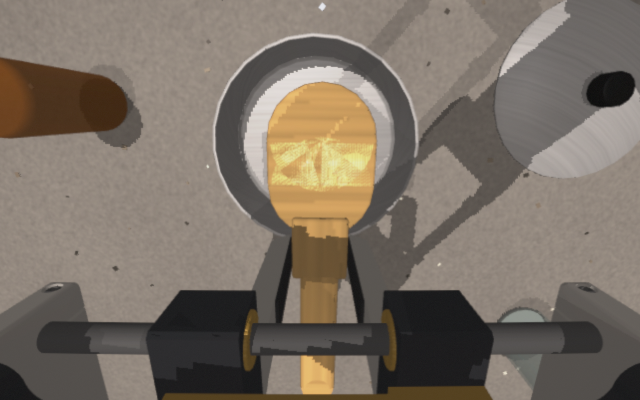

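The side view shows the paddle level above the pan at (355,147), with the lid knob up at (356,222). The wrist view shows the blade at (322,150) over the middle of the pan at (315,135), held by the shoulder with the handle free. The blade measures about (0.506, -0.311, 0.182), which is 10 cm above the rim, so I hand the job in.

```bash
python3 -c "
from h import *
r.hold(.5); print(np.abs(telemetry.current_dq()).max(), telemetry.current_opening()); print(r.sign_off())"
```

```text
0.0020067094262275764 0.033902400571806636
the job is handed in; nothing more can be done
None
```

I handed the job in with the arm still holding the paddle level by its shoulder, blade about 10 cm above the middle of the saucepan's rim and handle free towards the cook; the lid is on the counter, knob up, and everything else looks undisturbed.

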